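# Move the route cartridge to the throttle box

### The job

The orange route cartridge is held down in the black storage dock: press it gently until the catch lets go and it comes up by itself when you let off, then lift it out. Stand it in the bay of the cream throttle box, press it gently down until that catch holds it, and let go. Press slowly and no harder than the catches need, do not press the red button, and leave the models and the screwdriver where they are.

Things in the scene. Friction and masses are not known exactly. Their poses are not given: they have to be found in the camera images.
- cartridge: Orange plastic cartridge with grey foot: upright block 20 mm (its x) by 44 mm (y) by 68 mm tall (z, up), about 90 g. Origin: centre of its underside. Notches 5 mm deep in its y sides, 9 to 17 mm above the underside; it fits either way round (half a turn). It starts held down in the storage dock, its underside 18 to 22 mm above the desk.
- dock: Storage dock, fixed: black block 90 mm (x) by 120 mm (y), 74 mm tall, two thin brass strips on top. Origin: on the desk, straight below the middle of its bay; z up. When its catch lets go, the cartridge comes up to stand loose with its underside 41 mm above the desk (35 mm of it above the dock).
- dock_bay (a point): Middle of the mouth of the dock's bay, level with its top (74 mm above the desk). The bay is an upright slot 22.5 mm (x) by 46.5 mm (y), bevelled 4 mm wide all round. In it a sprung floor (a push of 2 to 6 N, more the deeper) and a push-push catch. From held, press 5.5 mm further and let off: it comes up. At 6.3 mm is a firm stop.
- throttle: Throttle box, fixed: cream block 74 mm tall, 130 mm wide (y), from x = -45 to +100 mm of its origin; on top a dial 12 mm high at x = 72, y = -15 mm, and a green lamp. Origin: on the desk, straight below the middle of its empty bay; z up. The cartridge's x goes along the box's x (or half a turn from it). Stood in the bay, it rests with its underside 41 mm above the desk until pressed.
- throttle_bay (a point): Middle of the mouth of the throttle box's bay, 74 mm above the desk; same slot, spring and catch as the dock's. Where this catch sits cannot be seen and differs: held, the underside is 12 to 27 mm above the desk; to get there, press to 5.5 mm below that (firm stop at 6.3 mm) and let off; again frees it. Only at the stop does the push climb past 8 N: 10 N is plenty, 30 N breaks it, so go slowly.
- stop (a joint): Travel of the red emergency push button (18 mm radius, about 22 mm tall, in a round brown bakelite housing, fixed on the desk); 0 = up, 0.006 = fully pressed. Leave it alone.
- railcar: Silver die-cast railcar, 46 x 190 x 51 mm, standing on the track along the back. Origin: centre of its underside. Leave it alone.
- bench: Model oak platform bench, 30 x 85 x 44 mm. Origin: centre of its underside. Leave it alone.
- wagon: Blue open goods wagon, 48 x 110 x 40 mm. Origin: centre of its underside. Leave it alone.
- driver: Screwdriver, 160 mm long, lying flat. Leave it alone.
Things that resemble listed ones, but are neither listed nor needed, are in the scene too. Of the things shaped like the dock, the black one is meant. Leave any turquoise look-alike of the cartridge alone.

How it is judged:
On the way, in this order (a step that is already met when the one before it is completed fails the run):
1. pressed and let go, the cartridge has come up in the storage dock and stands there untouched (z of cartridge in the frame of dock between 0.037 and 0.045 m and horizontal distance between cartridge and dock below 0.006 m and contact force between each of the arm, the fingers and cartridge below 0.05 N), for 0.2 s.
2. the cartridge is in the mouth of the throttle box's bay (z of cartridge in the frame of throttle below 0.052 m and horizontal distance between cartridge and throttle below 0.005 m and angle between cartridge's own z axis and vertical below 0.15 rad), for 0.05 s.
At the end, for the whole second after the job is handed in: The cartridge, let go of, stays held down in the throttle box's bay: its underside 8 to 33 mm above the desk (41 mm would be not caught), within 5 mm of the bay's axis, upright within 0.1 rad and at rest (z of cartridge in the frame of throttle between 0.008 and 0.033 m and horizontal distance between cartridge and throttle below 0.005 m and angle between cartridge's own z axis and vertical below 0.1 rad and linear speed of cartridge below 0.01 m/s); the robot touches nothing.
It fails at once if the cartridge is pressed on the throttle box's sprung floor with more than 30 N (contact force between cartridge and throttle_floor_c0 above 30 N).
It fails at once if the cartridge is pressed on the storage dock's sprung floor with more than 30 N (contact force between cartridge and dock_floor_c0 above 30 N).
It fails at once if the red button is pressed (more than 3 mm) (value of joint stop above 0.003 m).
It fails at once if the railcar, bench, wagon or screwdriver is moved by more than 20 mm (distance of any of railcar, bench, wagon, driver from where it was at the start of the episode above 0.02 m).
It also fails if it takes over 67 s, if anything falls off the work surface, if the arm or the gripper's body presses on something with over 40 N, if the wrist force passes 120 N, or if a joint passes its speed limit or range.

### The arm

A 6-joint arm with a two-finger parallel gripper is mounted at the origin on the work surface. World frame = base frame: x ahead of the robot, y to its left, z up, the work surface at z = 0. Lengths are in m, angles in rad, forces in N, time in s.
With the tool pointing down it reaches from about 0.3 to 0.75 m from the base axis. Payload 8.5 kg.
Tool frame: the origin (TCP) lies at the very end of the fingers, on their centre line; the grasp point (between the pads) lies 19 mm behind it (hold_point_z is the distance from the TCP to the grasp point, in m); x points along the fingers, z is the direction in which the jaws open and shut, and the axes are right-handed (so a half turn about x gives the same grasp; the last joint's range is limited). The gripper opens to 85 mm and grips with 20 to 120 N. Pads are 22 mm wide; open, the fingers measure 114 mm over their backs; the gripper's body (76 mm by 85 mm) begins 54 mm behind the grasp point. The pads swing forward as they close: fully open they stand 13 mm farther back than shut.
Start: joints at [1.023, 0.381, 1.297, -0, 1.464, -0.215], TCP at [0.18, 0.52, 0.231] pointing down, gripper open.
Joint ranges: [-3.11, 3.11], [-0.89, 2.33], [0.22, 2.48], [-1.42, 4.56], [0.17, 2.85], [-2.88, 2.88]. Speed limits (rad/s): [2.39, 2.39, 3.14, 3.14, 3.14, 3.14].

### API

Orientations are given as a rotation vector (axis times angle).
In Python, from plant import * gives the robot as it stands.
- The arm moves only by the tool send_rows, never from a script. Its argument "deltas" is a list of rows, each a list of 7 numbers: the turn, a rotation vector about the tool's x, y, z in degrees, then the shift along the tool's x, y, z in m, then the gripper's target within -1 to 1 (fully open at 1, half-way at 0, shut at -1). In form: [[rx, ry, rz, x, y, z, claw], ...]. A call has 1 to 5 rows; each row is the pose to reach, as a shift and turn from the pose commanded when the call began, along the tool's axes at that moment; what a row does not reach only later rows make up. A row lasts 1/8 s, in which the tool goes at most 62.5 mm and 10.7 degrees, less where a joint would pass 70% of its speed; a pose out of reach is approached as far as the arm can. A call with a gripper value outside its range is refused whole. The fingers move at their own pace and stop on an object; "grip_force" is the grip in N (left out, the last holds). Time passes only in rows, so rows that repeat a pose let the fingers close. It gives the time, the measured TCP pose, the force and the opening at its end, in the units of the state.
- read_state(): the state, without advancing time (a new reading comes with each control period).
- snapshot(name): name is "side" or "top"; returns (picture, depth): 400x640x3 uint8, red, green, blue; 400x640 float32, m along the optical axis (not along the pixel's ray), 0 where there is no reading.
- get_calibration(name): a dict with "fov_y" (degrees; the focal length in pixels is half the picture's height over the tangent of half this angle, whatever the lens; pixels are square), "cx", "cy" (the principal point, pixels), "world_to_cam" (4x4, takes a point from world to camera coordinates). Camera axes: x right, y down, z forward; pixel columns grow to the right and rows downward; lengths in m; the calibration is good to about 2 mm. A picture is of the moment at which its call begins. get_calibration takes no time and is no camera call.
- finish_job(): hands the job in, once; it reports no verdict.
The state is a dict: "clock": time; "joints": joint angles; "joint_velocities": joint speeds; "joint_torque": joint torques, N m; "position": TCP position; "tcp_rot": TCP orientation; "force": force on the tool from outside, world axes, zero at the start; "ft_torque": the same for the moment, N m; "opening": finger opening in m.
Only numpy, scipy, OpenCV 4.12 (cv2) and the standard library are available. Lean on these libraries where they do the work, as an engineer would, in place of code of your own. Each camera call takes 0.05 s, during which the arm holds its last target. There are 200 camera calls.

## Working session

There is one attempt and no reset: what is moved stays moved. The work goes in short steps, Python scripts to look and compute and a tool call to move; the robot and the scene stay as the last step left them, time stands still between calls to the robot, and variables do not carry over. Pictures are saved under pics/ and viewed, about 8 in all and at most 12, crops included, and the job is handed in when it is done.

Besides the shell and the picture viewer there is one more tool, called after "Call:" by a JSON object that holds its "api" and its "payload". send_rows: Moves the arm, as the interface text tells. Its arguments: {"type":"object","properties":{"deltas":{"type":"array"},"grip_force":{"type":"number"}},"required":["deltas"]}

```bash
mkdir -p pics; cat > h.py <<'E'
from plant import *
import numpy as np, cv2
from scipy.spatial.transform import Rotation as R
def cam(n):
    c=get_calibration(n); f=200/np.tan(np.radians(c["fov_y"])/2); return f,c["cx"],c["cy"],np.array(c["world_to_cam"])
def ray(n,u,v,z):  # pixel -> world point on plane z
    f,cx,cy,T=cam(n); d=T[:3,:3].T@np.array([(u-cx)/f,(v-cy)/f,1]); o=-T[:3,:3].T@T[:3,3]
    return o+d*(z-o[2])/d[2]
def cloud(n,D):
    f,cx,cy,T=cam(n); v,u=np.mgrid[:400,:640]; P=np.stack([(u-cx)/f*D,(v-cy)/f*D,D],-1)
    return (P-T[:3,3])@T[:3,:3]
def pix(n,p):
    f,cx,cy,T=cam(n); q=T[:3,:3]@np.array(p)+T[:3,3]; return q[0]/q[2]*f+cx,q[1]/q[2]*f+cy
def save(n,img): cv2.imwrite("pics/"+n,img[...,::-1])
E
python3 - <<'E'
from h import *
for n in("side","top"):
    p,d=snapshot(n); save(n+"0.png",p); np.savez(n+"0.npz",p=p,d=d); print(get_calibration(n),(d==0).mean())
s=read_state(); print(s)
E
```

```text
{'fov_y': 43.26839000473644, 'cx': 317.6314314553442, 'cy': 205.9486059890769, 'world_to_cam': array([[-0.96497254, -0.26129347,  0.02353111,  0.54096486],
       [-0.15220099,  0.48450903, -0.86144406,  0.14312905],
       [ 0.21368867, -0.83485132, -0.50730703,  1.47590104],
       [ 0.        ,  0.        ,  0.        ,  1.        ]])} 0.00391796875
{'fov_y': 47.57700616030513, 'cx': 326.0424655409118, 'cy': 197.3337690346741, 'world_to_cam': array([[ 3.50227517e-04, -9.99998762e-01, -1.53407474e-03,
         1.09980023e-02],
       [-9.98685730e-01, -2.71143583e-04, -5.12517247e-02,
         5.70728319e-01],
       [ 5.12512453e-02,  1.55000831e-03, -9.98684589e-01,
         1.17865543e+00],
       [ 0.00000000e+00,  0.00000000e+00,  0.00000000e+00,
         1.00000000e+00]])} 0.00393359375
{'clock': 0.1, 'joints': array([ 1.02271622e+00,  3.81144029e-01,  1.29816841e+00, -2.53372520e-05,
        1.46355612e+00, -2.15274204e-01]), 'joint_velocities': array([-0.00032919, -0.00127048, -0.00244124, -0.00016167, -0.00081139,
        0.00107309]), 'joint_torque': array([ 3.52986128e-03, -4.49211144e+01, -2.31658745e+01, -1.50451178e-04,
        3.63448074e-03, -9.28886408e-06]), 'position': array([0.17954304, 0.51960176, 0.23077082]), 'tcp_rot': array([-0.96123592,  1.34965523,  0.96036756]), 'force': array([ 0.31794124,  0.66380757, -0.46894394]), 'ft_torque': array([-0.02808071,  0.02030021,  0.01315605]), 'opening': 0.0856277750525005}
```

View pics/top0.png

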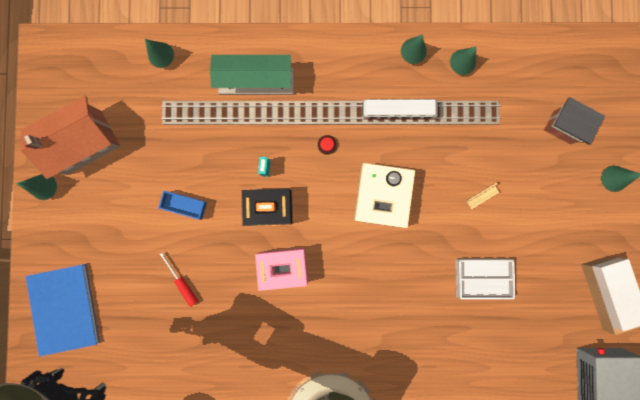

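View pics/side0.png

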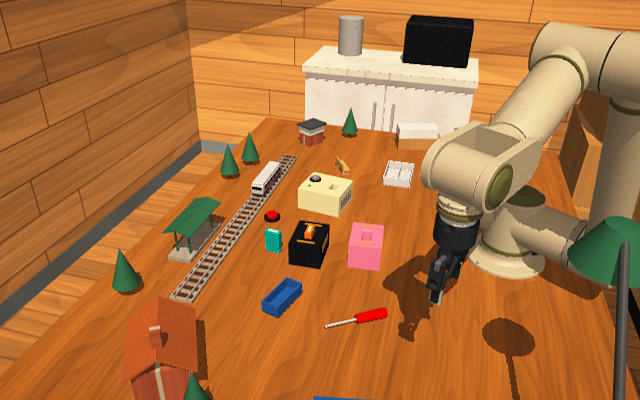

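Candidates: the orange cartridge in the black dock is at top (265,207). The turquoise look-alike is at (264,166) and the pink dock look-alike at (281,270). The cream throttle box is at (386,196), with its bay at (383,206). By the description I choose the orange one in the black dock.

```bash
python3 - <<'E'
from h import *
z=np.load("top0.npz"); p,d=z["p"],z["d"]; C=cloud("top",d)
hsv=cv2.cvtColor(p,cv2.COLOR_RGB2HSV); H,S,V=[hsv[...,i].astype(int) for i in range(3)]
roi=lambda u0,u1,v0,v1:(lambda m:(m.__setitem__((slice(v0,v1),slice(u0,u1)),True),m)[1])(np.zeros((400,640),bool))
def rect(m,zz,name):
    cs,_=cv2.findContours(m.astype(np.uint8),cv2.RETR_EXTERNAL,cv2.CHAIN_APPROX_NONE)
    c=max(cs,key=cv2.contourArea)[:,0,:]
    W=np.array([ray("top",u,v,zz)[:2] for u,v in c])*1000
    (x,y),s,a=cv2.minAreaRect(W.astype(np.float32)); M=np.zeros((400,640),np.uint8); cv2.drawContours(M,[c[:,None]],-1,1,-1)
    print(name,np.round([x,y,*s,a],1),"area",M.sum(),"pix",c.mean(0).round(1),"depth z med",np.median(C[M>0][:,2]).round(4), "depth xy",np.median(C[M>0][:,:2],0).round(4))
rect(roi(250,282,195,220)&(S>150)&(V>150)&(H<17)&(C[...,2]>.08),.088,"cart")
top=(C[...,2]>.062)&(C[...,2]<.1)
rect(roi(232,300,182,230)&top,.074,"dock")
rect(roi(345,425,155,235)&top,.074,"throttle")
rect(roi(345,425,200,235)&top&False|roi(370,397,198,214)&(V<150),.074,"tbay")
rect(roi(380,406,168,190)&(V<120),.086,"dial")
rect(roi(310,345,130,160)&(H<10)&(V>100)&(S>180),.02,"button")
rect(roi(255,275,153,180)&(H>70)&(H<100)&(S>120),.068,"turq")
a=p[150:240,225:425]; save("crop1.png",cv2.resize(a,None,fx=4,fy=4,interpolation=cv2.INTER_CUBIC))
E
```

```text
cart [5.432e+02 1.604e+02 1.980e+01 4.190e+01 4.000e-01] area 67 pix [264.8 206.7] depth z med 0.0885 depth xy [0.5407 0.1565]
dock [543.7 160.7  90.8 121.    2.1] area 1744 pix [266.  206.7] depth z med 0.0742 depth xy [0.5434 0.1607]
throttle [ 573.3 -136.3  130.7  145.    81.9] area 3030 pix [384.9 195.4] depth z med 0.0741 depth xy [ 0.5734 -0.1367]
tbay [ 545.5 -129.5   40.6   18.9   80.5] area 121 pix [382.2 206.2] depth z med 0.0411 depth xy [ 0.5471 -0.1326]
dial [ 614.5 -155.4   33.2   35.2   44.9] area 171 pix [393.3 178.1] depth z med 0.0844 depth xy [ 0.615  -0.1558]
button [712.5  10.   34.5  34.3   0. ] area 162 pix [326.8 143.7] depth z med 0.021 depth xy [0.7115 0.0087]
turq [647.2 167.7  24.8  45.1  84.1] area 106 pix [263.7 166. ] depth z med 0.0654 depth xy [0.6445 0.1643]
```

View pics/crop1.png

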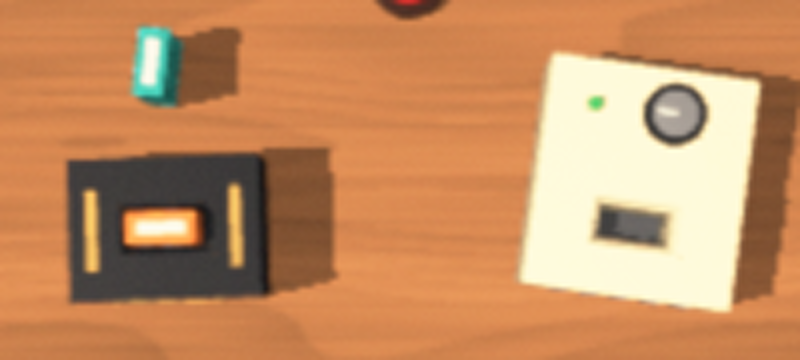

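The crop shows the orange cartridge in the black dock at crop (163,228) and the throttle bay at crop (632,225). Sizes agree with the spec: dock 91x121 mm, box 131x145 mm, heights 74 mm.

```bash
cat >> h.py <<'E'
def delta(pos,yaw,s=None):
    # jaw axis (tool z) along body y of a thing with this yaw (deg), tool x down; half-turn picked nearest
    s=s or read_state(); Q=R.from_rotvec(s["tcp_rot"]); best=None
    for sg in(1,-1):
        zj=sg*np.array([-np.sin(np.radians(yaw)),np.cos(np.radians(yaw)),0]); x=np.array([0,0,-1.])
        G=R.from_matrix(np.c_[x,np.cross(zj,x),zj]); r=(Q.inv()*G).as_rotvec(degrees=True)
        if best is None or np.linalg.norm(r)<np.linalg.norm(best): best=r
    print("t",round(s["clock"],2),"turn",best.round(2),"shift",Q.inv().apply(np.array(pos)-s["position"]).round(4),"pos",s["position"].round(4),"F",s["force"].round(2),"op",round(s["opening"],4),"j6",s["joints"][5].round(2))
    print("axes",Q.as_matrix().round(3).tolist())
E
python3 -c "
from h import *
delta((.5435,.1605,.13),2.0)"
```

```text
t 0.1 turn [-21.07  -0.07  -0.03] shift [ 0.1009 -0.4613 -0.2204] pos [0.1795 0.5196 0.2308] F [ 0.32  0.66 -0.47] op 0.0856 j6 -0.22
axes [[-0.001, -0.945, 0.327], [-0.001, 0.327, 0.945], [-1.0, 0.0, -0.001]]
```

Call:
{"api": "send_rows", "payload": {"deltas": [[-5,0,0,0.01,-0.055,-0.026,-1],[-10,0,0,0.02,-0.11,-0.052,-1],[-15,0,0,0.03,-0.165,-0.079,-1],[-21.1,0,0,0.04,-0.22,-0.105,-1],[-21.1,-0.07,0,0.04,-0.275,-0.131,-1]], "grip_force": 60}}

```text
clock: 0.72
position: [0.3976, 0.3044, 0.1905]
tcp_rot: [-1.235, 1.192, 1.238]
force: [1.1, 1.0, -0.5]
opening: -0.0002
```

```bash
python3 -c "
from h import *
delta((.5435,.1605,.12),2.0)"
```

```text
t 0.72 turn [ 0.1   0.04 -0.08] shift [ 0.0702 -0.1407 -0.1492] pos [0.3976 0.3044 0.1905] F [ 1.12  1.   -0.52] op -0.0002 j6 -1.19
axes [[-0.001, -0.999, -0.037], [0.001, -0.037, 0.999], [-1.0, 0.001, 0.001]]
```

Call:
{"api": "send_rows", "payload": {"deltas": [[0,0,0,0.014,-0.042,-0.042,-1],[0,0,0,0.028,-0.084,-0.084,-1],[0,0,0,0.05,-0.125,-0.125,-1],[0.1,0,0,0.07,-0.1407,-0.149,-1],[0.1,0,0,0.07,-0.1407,-0.149,-1]]}}

```text
clock: 1.35
position: [0.5428, 0.1607, 0.1193]
tcp_rot: [-1.23, 1.196, 1.235]
force: [-0.4, 0.0, 0.5]
opening: -0.0002
```

```bash
python3 - <<'E'
from h import *
delta((.5435,.1605,.090),2.0)
p,d=snapshot("side"); print(pix("side",(.5435,.1605,.088)),pix("side",read_state()["position"]))
save("side1.png",cv2.resize(p[150:290,250:450],None,fx=4,fy=4,interpolation=cv2.INTER_CUBIC))
E
```

```text
t 1.35 turn [-0.23  0.05 -0.2 ] shift [ 0.0293 -0.0008 -0.0003] pos [0.5428 0.1607 0.1193] F [-0.4   0.01  0.5 ] op -0.0002 j6 -1.52
axes [[-0.003, -1.0, -0.031], [0.001, -0.031, 1.0], [-1.0, 0.003, 0.001]]
(np.float64(309.29560482387217), np.float64(228.19848317971446)) (np.float64(309.6997714845267), np.float64(218.68431591227883))
```

View pics/side1.png

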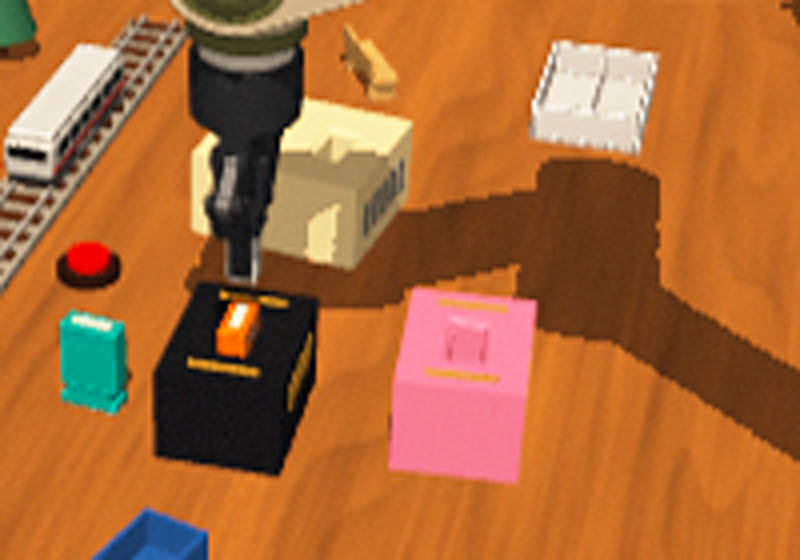

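The fingertips at crop (240,275) are straight above the cartridge top at (240,318), as predicted. Descending to contact.

Call:
{"api": "send_rows", "payload": {"deltas": [[0,0,0,0.014,0,0,-1],[0,0,0,0.026,0,0,-1],[0,0,0,0.027,0,0,-1],[0,0,0,0.028,0,0,-1],[0,0,0,0.029,0,0,-1]]}}

```text
clock: 2.02
position: [0.5428, 0.1625, 0.0925]
tcp_rot: [-1.234, 1.191, 1.234]
force: [-0.1, -1.3, 0.1]
opening: -0.0003
```

Call:
{"api": "send_rows", "payload": {"deltas": [[0,0,0,0.0007,0,0,-1],[0,0,0,0.0014,0,0,-1],[0,0,0,0.002,0,0,-1]]}}

```text
clock: 2.4
position: [0.5427, 0.1623, 0.0902]
tcp_rot: [-1.233, 1.192, 1.234]
force: [0.5, 1.2, -0.8]
opening: -0.0001
```

Call:
{"api": "send_rows", "payload": {"deltas": [[0,0,0,0.0007,0,0,-1],[0,0,0,0.0014,0,0,-1],[0,0,0,0.002,0,0,-1],[0,0,0,0.0025,0,0,-1]]}}

```text
clock: 2.9
position: [0.5428, 0.1624, 0.0879]
tcp_rot: [-1.233, 1.192, 1.234]
force: [-0.9, -0.9, 2.8]
opening: 0.0003
```

Call:
{"api": "send_rows", "payload": {"deltas": [[0,0,0,0.0006,0,0,-1],[0,0,0,0.0012,0,0,-1],[0,0,0,0.0018,0,0,-1],[0,0,0,0.002,0,0,-1]]}}

```text
clock: 3.4
position: [0.5427, 0.1624, 0.0857]
tcp_rot: [-1.233, 1.192, 1.234]
force: [-0.2, 0.4, 3.4]
opening: -0.0003
```

Call:
{"api": "send_rows", "payload": {"deltas": [[0,0,0,0.0005,0,0,-1],[0,0,0,0.001,0,0,-1],[0,0,0,0.0014,0,0,-1],[0,0,0,0.0014,0,0,-1]]}}

```text
clock: 3.9
position: [0.5427, 0.1623, 0.0843]
tcp_rot: [-1.233, 1.192, 1.234]
force: [-2.0, -0.1, 3.9]
opening: 0.0001
```

Call:
{"api": "send_rows", "payload": {"deltas": [[0,0,0,0.0005,0,0,-1],[0,0,0,0.0008,0,0,-1],[0,0,0,0.0008,0,0,-1]]}}

```text
clock: 4.28
position: [0.5427, 0.1624, 0.0835]
tcp_rot: [-1.233, 1.192, 1.234]
force: [-0.4, -0.6, 3.5]
opening: -0.0001
```

Call:
{"api": "send_rows", "payload": {"deltas": [[0,0,0,0.0003,0,0,-1],[0,0,0,0.0006,0,0,-1],[0,0,0,0.0006,0,0,-1]]}}

```text
clock: 4.65
position: [0.5427, 0.1624, 0.0829]
tcp_rot: [-1.233, 1.192, 1.234]
force: [-1.0, -0.9, 4.4]
opening: 0.0003
```

Call:
{"api": "send_rows", "payload": {"deltas": [[0,0,0,0.0003,0,0,-1],[0,0,0,0.0005,0,0,-1],[0,0,0,0.0005,0,0,-1]]}}

```text
clock: 5.03
position: [0.5427, 0.1624, 0.0824]
tcp_rot: [-1.233, 1.192, 1.234]
force: [-0.6, -0.8, 4.7]
opening: -0.0001
```

Call:
{"api": "send_rows", "payload": {"deltas": [[0,0,0,0.0003,0,0,-1],[0,0,0,0.0004,0,0,-1],[0,0,0,0.0004,0,0,-1]]}}

```text
clock: 5.4
position: [0.5427, 0.1624, 0.082]
tcp_rot: [-1.233, 1.192, 1.234]
force: [0.2, -1.0, 4.2]
opening: 0.0001
```

Call:
{"api": "send_rows", "payload": {"deltas": [[0,0,0,0.0003,0,0,-1],[0,0,0,0.0004,0,0,-1],[0,0,0,0.0004,0,0,-1]]}}

```text
clock: 5.78
position: [0.5427, 0.1624, 0.0816]
tcp_rot: [-1.233, 1.192, 1.234]
force: [-0.4, -0.9, 3.9]
opening: 0.0002
```

Call:
{"api": "send_rows", "payload": {"deltas": [[0,0,0,0.0003,0,0,-1],[0,0,0,0.0004,0,0,-1],[0,0,0,0.0004,0,0,-1]]}}

```text
clock: 6.15
position: [0.5427, 0.1624, 0.0812]
tcp_rot: [-1.233, 1.192, 1.234]
force: [-0.4, -1.1, 4.9]
opening: 0.0003
```

Call:
{"api": "send_rows", "payload": {"deltas": [[0,0,0,0.0003,0,0,-1],[0,0,0,0.0005,0,0,-1],[0,0,0,0.0005,0,0,-1]]}}

```text
clock: 6.52
position: [0.5429, 0.1624, 0.0811]
tcp_rot: [-1.234, 1.191, 1.234]
force: [-0.9, -0.7, 7.2]
opening: -0.0
```

```bash
python3 - <<'E'
from h import *
p,d=snapshot("side"); print(read_state()["force"])
save("side2.png",cv2.resize(p[200:275,270:350],None,fx=7,fy=7,interpolation=cv2.INTER_CUBIC))
E
```

```text
[-1.34151394 -0.774651    8.30822239]
```

View pics/side2.png

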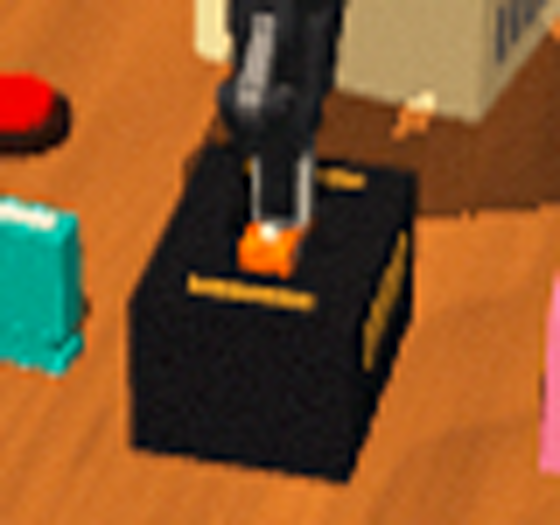

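The fingertips press at crop (275,225), force 8 N: the firm stop is reached. Letting off now.

Call:
{"api": "send_rows", "payload": {"deltas": [[0,0,0,-0.003,0,0,-1],[0,0,0,-0.007,0,0,-1],[0,0,0,-0.015,0,0,-1],[0,0,0,-0.035,0,0,-1],[0,0,0,-0.065,0,0,-1]]}}

```text
clock: 7.2
position: [0.5421, 0.1623, 0.1457]
tcp_rot: [-1.232, 1.194, 1.236]
force: [-0.0, 0.6, -0.4]
opening: -0.0001
```

```bash
python3 - <<'E'
from h import *
p,d=snapshot("side"); C=cloud("side",d)
hsv=cv2.cvtColor(p,cv2.COLOR_RGB2HSV); 
m=(hsv[...,0]<17)&(hsv[...,1]>150)&(hsv[...,2]>120); m[:, :295]=0;m[:,325:]=0;m[:205]=0;m[250:]=0
q=C[m]; q=q[(abs(q[:,0]-.543)<.03)&(abs(q[:,1]-.161)<.04)&(q[:,2]>.07)]
print(len(q),np.percentile(q,[2,50,98],axis=0).round(4))
t=q[q[:,2]>q[:,2].max()-.006]; print("top face",len(t),t.mean(0),t.min(0),t.max(0))
print(pix("side",(.543,.161,.109)))
delta((.5432,.1605,.13),2.0)
E
```

```text
149 [[0.5313 0.1445 0.0718]
 [0.5385 0.1803 0.0949]
 [0.5511 0.1913 0.1133]]
top face 37 [0.5416309  0.16138068 0.11056762] [0.53115846 0.14159686 0.10856792] [0.55133987 0.18813555 0.11422159]
(np.float64(309.53338898068154), np.float64(221.9847638595307))
t 7.25 turn [-0.06  0.08  0.3 ] shift [ 0.0201  0.0008 -0.002 ] pos [0.5439 0.1625 0.1502] F [ 2.12 -0.86  4.71] op -0.0 j6 -1.52
axes [[0.005, -0.999, -0.034], [0.002, -0.034, 0.999], [-1.0, -0.005, 0.001]]
```

Call:
{"api": "send_rows", "payload": {"deltas": [[0,0,0,0,0,0,0.6],[0,0,0,0,0,-0.0015,0.6],[0,0,0,0,0,-0.0015,0.6],[0,0,0,0,0,-0.0015,0.6]]}}

```text
clock: 7.75
position: [0.5426, 0.1607, 0.1452]
tcp_rot: [-1.233, 1.193, 1.235]
force: [-0.7, 0.6, -0.1]
opening: 0.0681
```

```bash
python3 -c "
from h import *
delta((.543,.161,.078),2.0)"
```

```text
t 7.75 turn [-0.07  0.07 -0.04] shift [ 0.0672 -0.0005  0.0002] pos [0.5426 0.1607 0.1452] F [-0.65  0.64 -0.06] op 0.0681 j6 -1.53
axes [[-0.001, -0.999, -0.034], [0.001, -0.034, 0.999], [-1.0, 0.001, 0.001]]
```

Call:
{"api": "send_rows", "payload": {"deltas": [[0,0,0,0.02,0,0,0.6],[0,0,0,0.04,0,0,0.6],[0,0,0,0.055,0,0,0.6],[0,0,0,0.065,0,0,0.6],[0,0,0,0.067,0,0,0.6]]}}

```text
clock: 8.38
position: [0.5427, 0.1609, 0.0782]
tcp_rot: [-1.233, 1.193, 1.235]
force: [0.7, 0.2, -0.1]
opening: 0.0684
```

Call:
{"api": "send_rows", "payload": {"deltas": [[0,0,0,0,0,0,0.3],[0,0,0,0,0,0,0.1],[0,0,0,0,0,0,-0.1],[0,0,0,0,0,0,-0.3],[0,0,0,0,0,0,-0.3]], "grip_force": 30}}

```text
clock: 9.0
position: [0.543, 0.1614, 0.0792]
tcp_rot: [-1.233, 1.19, 1.234]
force: [-0.4, 6.2, 4.0]
opening: 0.0436
```

Call:
{"api": "send_rows", "payload": {"deltas": [[0,0,0,-0.004,0,0,-0.4],[0,0,0,-0.012,0,0,-0.4],[0,0,0,-0.03,0,0,-0.4],[0,0,0,-0.06,0,0,-0.4],[0,0,0,-0.06,0,0,-0.4]]}}

```text
clock: 9.62
position: [0.5435, 0.1605, 0.14]
tcp_rot: [-1.235, 1.19, 1.232]
force: [0.3, -0.3, -1.3]
opening: 0.0436
```

```bash
python3 - <<'E'
from h import *
delta((.546,-.132,.139),-8.1)
p,d=snapshot("side")
save("side3.png",cv2.resize(p[150:275,250:390],None,fx=5,fy=5,interpolation=cv2.INTER_CUBIC))
E
```

```text
t 9.62 turn [10.03  0.05  0.2 ] shift [ 0.0008  0.0073 -0.2924] pos [0.5435 0.1605 0.14  ] F [ 0.3  -0.28 -1.34] op 0.0436 j6 -1.53
axes [[0.003, -0.999, -0.034], [0.001, -0.034, 0.999], [-1.0, -0.003, 0.001]]
```

View pics/side3.png

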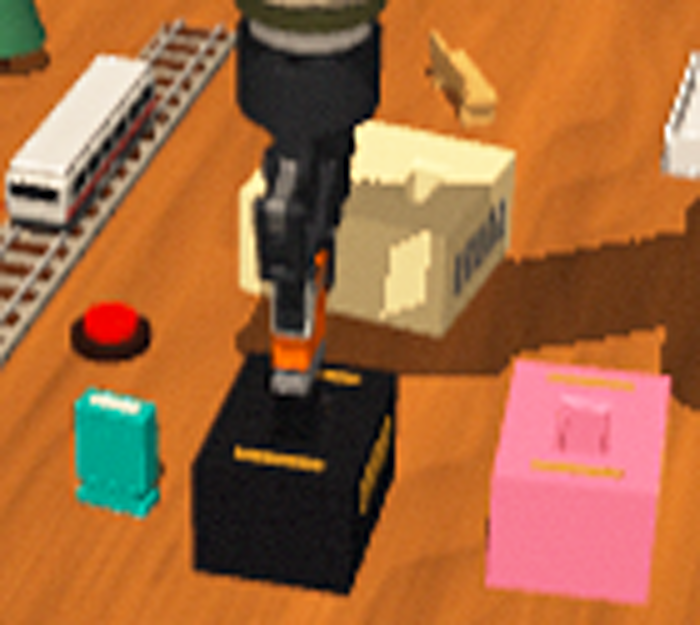

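The cartridge hangs upright in the jaws at crop (295,350), clear of the dock. Carrying it to the throttle box.

Call:
{"api": "send_rows", "payload": {"deltas": [[2,0,0,-0.002,0.001,-0.055,-0.4],[4,0,0,-0.004,0.002,-0.11,-0.4],[6,0,0,-0.004,0.004,-0.165,-0.4],[8,0,0,-0.004,0.006,-0.22,-0.4],[10,0,0,-0.004,0.0073,-0.27,-0.4]]}}

```text
clock: 10.3
position: [0.5436, -0.1112, 0.1407]
tcp_rot: [-1.101, 1.274, 1.106]
force: [0.8, 0.8, -1.0]
opening: 0.0431
```

Call:
{"api": "send_rows", "payload": {"deltas": [[0,0,0,0.002,-0.003,-0.015,-0.4],[0,0,0,0.004,-0.004,-0.022,-0.4],[0,0,0,0.004,-0.004,-0.022,-0.4]]}}

```text
clock: 10.68
position: [0.5451, -0.1308, 0.1376]
tcp_rot: [-1.103, 1.272, 1.107]
force: [0.3, 0.5, -1.2]
opening: 0.0434
```

```bash
python3 - <<'E'
from h import *
delta((.546,-.1323,.12),-8.1)
p,d=snapshot("side"); C=cloud("side",d)
hsv=cv2.cvtColor(p,cv2.COLOR_RGB2HSV)
near=(abs(C[...,0]-.546)<.03)&(abs(C[...,1]+.132)<.04)&(C[...,2]>.08)&(C[...,2]<.175)
m=near&(hsv[...,0]<17)&(hsv[...,1]>150)&(hsv[...,2]>100)
q=C[m]; print(len(q),np.percentile(q,[2,50,98],axis=0).round(4))
lo=C[near]; print("lowest",np.percentile(lo[:,2],[1,5]))
print(pix("side",(.546,-.1323,.1)))
save("side4.png",cv2.resize(p[120:225,270:390],None,fx=6,fy=6,interpolation=cv2.INTER_CUBIC))
E
```

```text
t 10.68 turn [ 0.08  0.1  -0.08] shift [ 0.0176 -0.0011 -0.0014] pos [ 0.5451 -0.1308  0.1376] F [ 0.26  0.52 -1.17] op 0.0434 j6 -1.88
axes [[-0.001, -0.99, 0.14], [0.002, 0.14, 0.99], [-1.0, 0.001, 0.002]]
103 [[ 0.5331 -0.1528  0.1122]
 [ 0.5377 -0.1248  0.1332]
 [ 0.5589 -0.1057  0.1689]]
lowest [0.09915249 0.1050463 ]
(np.float64(333.1997751869528), np.float64(178.41514590546603))
```

View pics/side4.png

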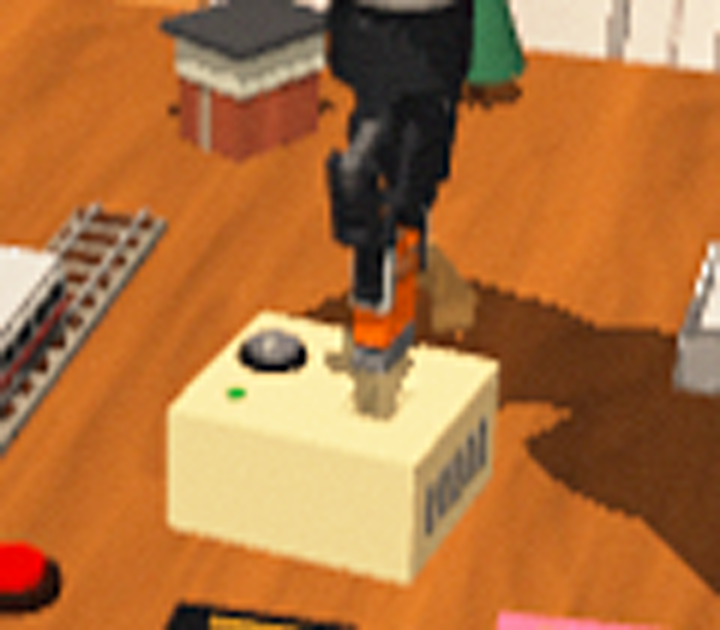

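The cartridge, foot at crop (380,350), hangs over the bay. Lowering gently.

Call:
{"api": "send_rows", "payload": {"deltas": [[0,0,0,0.007,-0.001,-0.0014,-0.4],[0,0,0,0.015,-0.001,-0.0014,-0.4],[0,0,0,0.022,-0.001,-0.0014,-0.4],[0,0,0,0.022,-0.001,-0.0014,-0.4]]}}

```text
clock: 11.22
position: [0.5459, -0.1329, 0.1156]
tcp_rot: [-1.103, 1.272, 1.107]
force: [-0.1, 0.3, -0.3]
opening: 0.0436
```

Call:
{"api": "send_rows", "payload": {"deltas": [[0,0,0,0.002,0,0,-0.4],[0,0,0,0.004,0,0,-0.4],[0,0,0,0.006,0,0,-0.4]]}}

```text
clock: 11.6
position: [0.5466, -0.1332, 0.1121]
tcp_rot: [-1.106, 1.271, 1.104]
force: [-7.4, 2.5, 23.9]
opening: 0.0437
```

```bash
python3 - <<'E'
from h import *
s=read_state(); print(s["force"],s["ft_torque"]); delta((.546,-.1323,.12),-8.1)
p,d=snapshot("side"); np.savez("c.npz",p=p,d=d); t,dt=snapshot("top"); 
s=read_state(); print(s["force"],s["ft_torque"])
a=cv2.resize(p[140:210,295:375],None,fx=7,fy=7,interpolation=cv2.INTER_CUBIC); b=cv2.resize(np.load("top0.npz")["p"][190:222,362:402],None,fx=6,fy=6,interpolation=cv2.INTER_CUBIC)
o=np.zeros((490,800,3),np.uint8); o[:490,:560]=a; o[:192,560:]=b; save("c.png",o)
E
```

```text
[-7.38312767  2.4600712  23.93724416] [ 0.53381543  1.26593682 -0.05267556]
t 11.6 turn [0.04 0.03 0.11] shift [-0.0079  0.0007  0.0009] pos [ 0.5466 -0.1332  0.1121] F [-7.38  2.46 23.94] op 0.0437 j6 -1.88
axes [[0.002, -0.99, 0.14], [0.0, 0.14, 0.99], [-1.0, -0.002, 0.001]]
[-4.48514441  2.16048519 14.08461238] [0.33702807 0.84371651 0.02181573]
```

View pics/c.png

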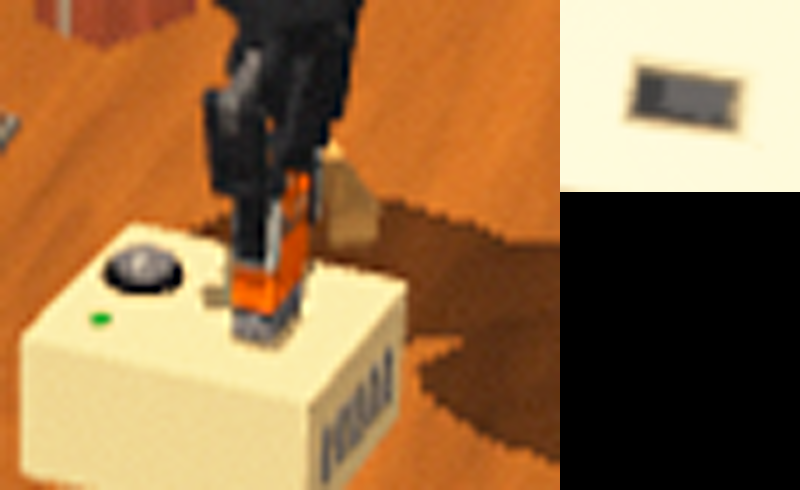

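Forces and moment (Fx −7 N, My +1.3 N·m) put the contact on the bevel's +x side. The cartridge sits a few mm too far in +x, so I back off and shift toward −x.

Call:
{"api": "send_rows", "payload": {"deltas": [[0,0,0,-0.004,0.0,0.0,-0.4],[0,0,0,-0.007,0.002,0.0005,-0.4],[0,0,0,-0.007,0.0025,0.0005,-0.4],[0,0,0,-0.007,0.0025,0.0005,-0.4]], "grip_force": 50}}

```text
clock: 12.2
position: [0.5437, -0.1322, 0.1171]
tcp_rot: [-1.104, 1.272, 1.106]
force: [-0.6, 0.0, -0.6]
opening: 0.0434
```

Call:
{"api": "send_rows", "payload": {"deltas": [[0,0,0,0.002,0,0,-0.4],[0,0,0,0.0035,0,0,-0.4],[0,0,0,0.0045,0,0,-0.4],[0,0,0,0.0045,0,0,-0.4]]}}

```text
clock: 12.7
position: [0.5438, -0.1322, 0.1127]
tcp_rot: [-1.104, 1.272, 1.106]
force: [0.0, -0.8, -1.0]
opening: 0.0433
```

```bash
python3 -c "
from h import *
print(ray('top',383.1,206,.072),ray('top',382.2,206.2,.072))
delta((.546,-.1323,.12),-8.1);print(read_state()['ft_torque'])"
```

```text
[ 0.54612094 -0.13159881  0.072     ] [ 0.54561999 -0.12934571  0.072     ]
t 12.7 turn [ 0.03  0.07 -0.01] shift [-0.0073 -0.0022  0.0003] pos [ 0.5438 -0.1322  0.1127] F [ 0.02 -0.84 -0.97] op 0.0433 j6 -1.88
axes [[-0.0, -0.99, 0.14], [0.001, 0.14, 0.99], [-1.0, 0.0, 0.001]]
[-0.00902532  0.0501494   0.07043014]
```

No contact now at the earlier contact height. Continuing in small steps.

Call:
{"api": "send_rows", "payload": {"deltas": [[0,0,0,0.001,0,0,-0.4],[0,0,0,0.002,0,0,-0.4],[0,0,0,0.002,0,0,-0.4]]}}

```text
clock: 13.08
position: [0.5438, -0.1322, 0.1107]
tcp_rot: [-1.104, 1.272, 1.105]
force: [0.0, -0.1, -1.2]
opening: 0.0432
```

Call:
{"api": "send_rows", "payload": {"deltas": [[0,0,0,0.001,0,0,-0.4],[0,0,0,0.002,0,0,-0.4],[0,0,0,0.002,0,0,-0.4]]}}

```text
clock: 13.45
position: [0.5438, -0.1323, 0.1087]
tcp_rot: [-1.104, 1.272, 1.106]
force: [0.6, 0.4, 0.0]
opening: 0.0434
```

Call:
{"api": "send_rows", "payload": {"deltas": [[0,0,0,0.001,0,0,-0.4],[0,0,0,0.002,0,0,-0.4],[0,0,0,0.002,0,0,-0.4]]}}

```text
clock: 13.82
position: [0.5438, -0.1323, 0.1067]
tcp_rot: [-1.104, 1.272, 1.106]
force: [0.2, -0.2, 0.1]
opening: 0.0436
```

Call:
{"api": "send_rows", "payload": {"deltas": [[0,0,0,0.001,0,0,-0.4],[0,0,0,0.002,0,0,-0.4],[0,0,0,0.002,0,0,-0.4]]}}

```text
clock: 14.2
position: [0.5438, -0.1323, 0.1047]
tcp_rot: [-1.104, 1.272, 1.105]
force: [-0.3, -0.2, -0.7]
opening: 0.0433
```

Call:
{"api": "send_rows", "payload": {"deltas": [[0,0,0,0.001,0,0,-0.4],[0,0,0,0.002,0,0,-0.4],[0,0,0,0.002,0,0,-0.4]]}}

```text
clock: 14.58
position: [0.5438, -0.1322, 0.1027]
tcp_rot: [-1.104, 1.272, 1.106]
force: [-0.2, 0.2, -0.7]
opening: 0.0432
```

It is past the bevel and in the bay freely. Lowering on.

Call:
{"api": "send_rows", "payload": {"deltas": [[0,0,0,0.002,0,0,-0.4],[0,0,0,0.004,0,0,-0.4],[0,0,0,0.006,0,0,-0.4],[0,0,0,0.008,0,0,-0.4],[0,0,0,0.008,0,0,-0.4]]}}

```text
clock: 15.2
position: [0.5438, -0.1322, 0.0947]
tcp_rot: [-1.104, 1.272, 1.106]
force: [-0.4, 0.3, -1.3]
opening: 0.0433
```

Call:
{"api": "send_rows", "payload": {"deltas": [[0,0,0,0.002,0,0,-0.4],[0,0,0,0.004,0,0,-0.4],[0,0,0,0.006,0,0,-0.4],[0,0,0,0.008,0,0,-0.4],[0,0,0,0.008,0,0,-0.4]]}}

```text
clock: 15.82
position: [0.5437, -0.1322, 0.0866]
tcp_rot: [-1.104, 1.272, 1.106]
force: [0.6, 0.1, -0.4]
opening: 0.0431
```

Call:
{"api": "send_rows", "payload": {"deltas": [[0,0,0,0.0015,0,0,-0.4],[0,0,0,0.003,0,0,-0.4],[0,0,0,0.004,0,0,-0.4],[0,0,0,0.004,0,0,-0.4]]}}

```text
clock: 16.32
position: [0.5438, -0.1322, 0.0828]
tcp_rot: [-1.104, 1.272, 1.105]
force: [-0.1, 0.5, -1.0]
opening: 0.0434
```

Call:
{"api": "send_rows", "payload": {"deltas": [[0,0,0,0.0015,0,0,-0.4],[0,0,0,0.003,0,0,-0.4],[0,0,0,0.003,0,0,-0.4]]}}

```text
clock: 16.7
position: [0.5438, -0.1322, 0.0797]
tcp_rot: [-1.104, 1.272, 1.105]
force: [-0.0, -0.8, -0.5]
opening: 0.0431
```

Call:
{"api": "send_rows", "payload": {"deltas": [[0,0,0,0,0,0,0.2],[0,0,0,0,0,0,0.5],[0,0,0,0,0,0,0.5],[0,0,0,-0.015,0,0,0.5],[0,0,0,-0.05,0,0,0.5]]}}

```text
clock: 17.32
position: [0.5433, -0.1321, 0.1302]
tcp_rot: [-1.102, 1.273, 1.107]
force: [0.9, -0.1, -0.6]
opening: 0.064
```

Call:
{"api": "send_rows", "payload": {"deltas": [[0,0,0,-0.025,0,0,-1],[0,0,0,-0.025,0,0,-1],[0,0,0,-0.025,0,0,-1],[0,0,0,-0.025,0,0,-1]]}}

```text
clock: 17.82
position: [0.5434, -0.1322, 0.1539]
tcp_rot: [-1.103, 1.272, 1.107]
force: [-0.8, 0.8, 0.1]
opening: 0.0004
```

```bash
python3 - <<'E'
from h import *
p,d=snapshot("side"); C=cloud("side",d)
hsv=cv2.cvtColor(p,cv2.COLOR_RGB2HSV)
m=(abs(C[...,0]-.546)<.03)&(abs(C[...,1]+.132)<.04)&(C[...,2]>.078)&(C[...,2]<.13)&(hsv[...,0]<17)&(hsv[...,1]>100)
q=C[m]; print(len(q),np.percentile(q,[2,50,98],axis=0).round(4)); t=q[q[:,2]>np.percentile(q[:,2],97)-.005]; print(t.mean(0))
delta((.545,-.132,.115),-8.1)
save("side5.png",cv2.resize(p[130:225,280:380],None,fx=6,fy=6,interpolation=cv2.INTER_CUBIC))
E
```

```text
110 [[ 0.5323 -0.1545  0.0788]
 [ 0.5416 -0.1158  0.0992]
 [ 0.5557 -0.1067  0.1121]]
[ 0.54408698 -0.12920501  0.11006006]
t 17.88 turn [ 0.03  0.1  -0.1 ] shift [ 0.0389 -0.0016  0.0003] pos [ 0.5435 -0.1322  0.1539] F [-0.1  -0.22  0.  ] op 0.0001 j6 -1.88
axes [[-0.001, -0.99, 0.14], [0.002, 0.14, 0.99], [-1.0, 0.002, 0.002]]
```

View pics/side5.png

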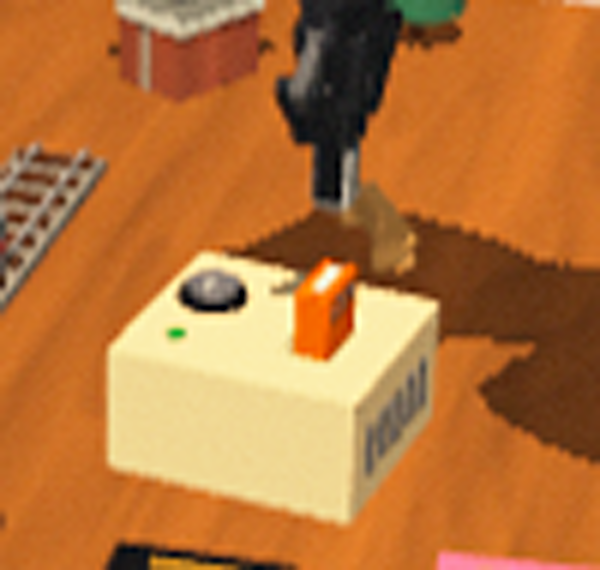

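Cartridge stands upright in the bay, top at crop (325,275), z ≈ 0.110 (underside ≈ 41 mm). Now pressing with shut fingers.

Call:
{"api": "send_rows", "payload": {"deltas": [[0,0,0,0.02,-0.001,0.001,-1],[0,0,0,0.036,-0.001,0.001,-1],[0,0,0,0.041,-0.001,0.001,-1],[0,0,0,0.043,-0.001,0.001,-1],[0,0,0,0.045,-0.001,0.001,-1]]}}

```text
clock: 18.5
position: [0.5452, -0.1315, 0.1102]
tcp_rot: [-1.105, 1.271, 1.105]
force: [0.6, 0.1, -0.5]
opening: 0.0
```

Call:
{"api": "send_rows", "payload": {"deltas": [[0,0,0,0.0015,0,0,-1],[0,0,0,0.003,0,0,-1],[0,0,0,0.0045,0,0,-1],[0,0,0,0.006,0,0,-1],[0,0,0,0.0075,0,0,-1]]}}

```text
clock: 19.12
position: [0.5451, -0.1315, 0.1023]
tcp_rot: [-1.104, 1.271, 1.105]
force: [0.3, 0.0, 2.0]
opening: 0.0002
```

Call:
{"api": "send_rows", "payload": {"deltas": [[0,0,0,0.0015,0,0,-1],[0,0,0,0.003,0,0,-1],[0,0,0,0.0045,0,0,-1],[0,0,0,0.006,0,0,-1],[0,0,0,0.007,0,0,-1]]}}

```text
clock: 19.75
position: [0.545, -0.1314, 0.0953]
tcp_rot: [-1.104, 1.272, 1.105]
force: [0.8, 0.1, 2.9]
opening: 0.0002
```

Call:
{"api": "send_rows", "payload": {"deltas": [[0,0,0,0.001,0,0,-1],[0,0,0,0.002,0,0,-1],[0,0,0,0.003,0,0,-1],[0,0,0,0.004,0,0,-1],[0,0,0,0.005,0,0,-1]]}}

```text
clock: 20.38
position: [0.545, -0.1314, 0.0903]
tcp_rot: [-1.104, 1.272, 1.105]
force: [1.1, -0.2, 3.1]
opening: -0.0003
```

Call:
{"api": "send_rows", "payload": {"deltas": [[0,0,0,0.0006,0,0,-1],[0,0,0,0.001,0,0,-1],[0,0,0,0.001,0,0,-1]]}}

```text
clock: 20.75
position: [0.545, -0.1314, 0.0893]
tcp_rot: [-1.104, 1.272, 1.105]
force: [0.4, -0.9, 4.0]
opening: 0.0
```

Call:
{"api": "send_rows", "payload": {"deltas": [[0,0,0,0.0006,0,0,-1],[0,0,0,0.001,0,0,-1],[0,0,0,0.001,0,0,-1]]}}

```text
clock: 21.12
position: [0.5449, -0.1314, 0.0883]
tcp_rot: [-1.104, 1.272, 1.105]
force: [0.6, -0.3, 3.9]
opening: 0.0001
```

Call:
{"api": "send_rows", "payload": {"deltas": [[0,0,0,0.0005,0,0,-1],[0,0,0,0.001,0,0,-1],[0,0,0,0.001,0,0,-1]]}}

```text
clock: 21.5
position: [0.545, -0.1314, 0.0873]
tcp_rot: [-1.104, 1.272, 1.105]
force: [0.4, -0.5, 3.6]
opening: -0.0002
```

Call:
{"api": "send_rows", "payload": {"deltas": [[0,0,0,0.0005,0,0,-1],[0,0,0,0.0008,0,0,-1],[0,0,0,0.0008,0,0,-1]]}}

```text
clock: 21.88
position: [0.5449, -0.1314, 0.0865]
tcp_rot: [-1.104, 1.272, 1.105]
force: [1.1, 0.5, 3.3]
opening: 0.0
```

Call:
{"api": "send_rows", "payload": {"deltas": [[0,0,0,0.0005,0,0,-1],[0,0,0,0.0008,0,0,-1],[0,0,0,0.0008,0,0,-1]]}}

```text
clock: 22.25
position: [0.5449, -0.1314, 0.0857]
tcp_rot: [-1.104, 1.272, 1.105]
force: [0.2, -1.1, 3.4]
opening: -0.0003
```

Call:
{"api": "send_rows", "payload": {"deltas": [[0,0,0,0.0005,0,0,-1],[0,0,0,0.0008,0,0,-1],[0,0,0,0.0008,0,0,-1]]}}

```text
clock: 22.62
position: [0.5449, -0.1314, 0.0849]
tcp_rot: [-1.104, 1.272, 1.105]
force: [1.4, -1.4, 3.5]
opening: -0.0002
```

Call:
{"api": "send_rows", "payload": {"deltas": [[0,0,0,0.0005,0,0,-1],[0,0,0,0.0008,0,0,-1],[0,0,0,0.0008,0,0,-1]]}}

```text
clock: 23.0
position: [0.5449, -0.1314, 0.0841]
tcp_rot: [-1.104, 1.272, 1.105]
force: [-0.1, -1.1, 3.8]
opening: -0.0002
```

Call:
{"api": "send_rows", "payload": {"deltas": [[0,0,0,0.0005,0,0,-1],[0,0,0,0.0008,0,0,-1],[0,0,0,0.0008,0,0,-1]]}}

```text
clock: 23.38
position: [0.5449, -0.1314, 0.0833]
tcp_rot: [-1.104, 1.272, 1.105]
force: [0.3, -1.2, 4.3]
opening: -0.0002
```

Call:
{"api": "send_rows", "payload": {"deltas": [[0,0,0,0.0005,0,0,-1],[0,0,0,0.0008,0,0,-1],[0,0,0,0.0008,0,0,-1]]}}

```text
clock: 23.75
position: [0.5451, -0.1314, 0.083]
tcp_rot: [-1.105, 1.271, 1.105]
force: [0.2, 0.5, 8.0]
opening: 0.0001
```

Call:
{"api": "send_rows", "payload": {"deltas": [[0,0,0,0.0005,0,0,-1],[0,0,0,0.0008,0,0,-1],[0,0,0,0.0008,0,0,-1]]}}

```text
clock: 24.12
position: [0.5453, -0.1316, 0.0829]
tcp_rot: [-1.105, 1.271, 1.104]
force: [-2.3, 0.2, 13.4]
opening: 0.0001
```

Stop reached (13 N). Letting off.

Call:
{"api": "send_rows", "payload": {"deltas": [[0,0,0,-0.002,0,0,-1],[0,0,0,-0.005,0,0,-1],[0,0,0,-0.012,0,0,-1],[0,0,0,-0.035,0,0,-1],[0,0,0,-0.08,0,0,-1]]}}

```text
clock: 24.75
position: [0.5438, -0.1309, 0.161]
tcp_rot: [-1.1, 1.274, 1.11]
force: [0.1, -0.1, 0.4]
opening: 0.0001
```

Call:
{"api": "send_rows", "payload": {"deltas": [[0,0,0,-0.03,0,0,-1],[0,0,0,-0.03,0,0,-1],[0,0,0,-0.03,0,0,-1]]}}

```text
clock: 25.12
position: [0.5443, -0.1312, 0.1906]
tcp_rot: [-1.102, 1.272, 1.107]
force: [-0.7, 0.4, -0.9]
opening: -0.0
```

```bash
python3 - <<'E'
from h import *
p,d=snapshot("side"); C=cloud("side",d)
hsv=cv2.cvtColor(p,cv2.COLOR_RGB2HSV)
m=(abs(C[...,0]-.546)<.03)&(abs(C[...,1]+.132)<.04)&(C[...,2]>.076)&(C[...,2]<.13)&(hsv[...,0]<17)&(hsv[...,1]>100)
q=C[m]; print(len(q),np.percentile(q,[2,50,98],axis=0).round(4))
print(read_state()["force"],read_state()["position"])
save("side6.png",cv2.resize(p[130:285,240:380],None,fx=5,fy=5,interpolation=cv2.INTER_CUBIC)[:600])
E
```

```text
56 [[ 0.5318 -0.1483  0.077 ]
 [ 0.541  -0.1169  0.0887]
 [ 0.5545 -0.1082  0.0932]]
[ 0.39701255 -1.06296451 -0.03517306] [ 0.54429121 -0.13119391  0.19032872]
```

View pics/side6.png

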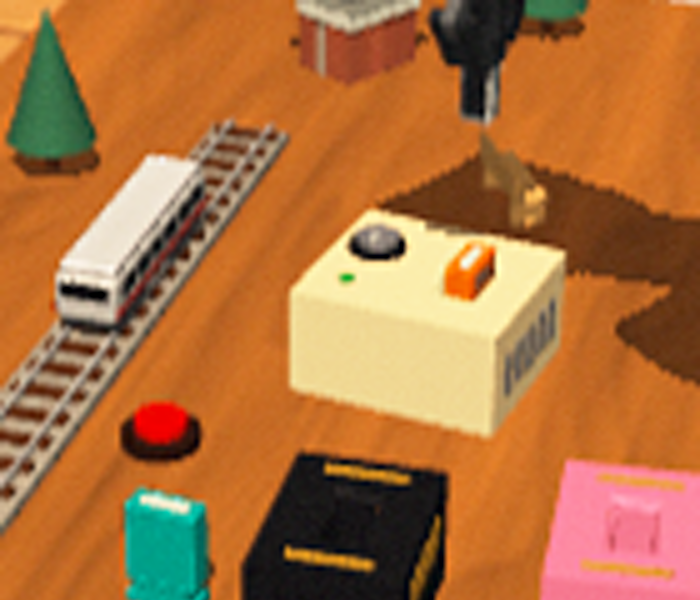

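The cartridge is held down at crop (470,270), with its top at z ≈ 0.089–0.093 (underside about 22 mm). The gripper is well clear and everything else is in place.

```bash
python3 -c "
from plant import *
print(finish_job())"
```

```text
the job is handed in; nothing more can be done
None
```

The cartridge is now caught and held down in the throttle box's bay, and I handed the job in at about 25 s. I pressed it in the black dock until it reached the stop (about 8 N) and let go. It came up by itself (top measured at about 110 mm), and I lifted it out and stood it in the throttle bay. There I pressed to the stop and let go.

**Last checks:** the side view shows the cartridge upright in the bay, its top at about 89–93 mm, so its underside is roughly 22 mm above the desk. The gripper was about 0.1 m above it. In that view the railcar, red button, bench and turquoise look-alike looked undisturbed; the wagon and screwdriver were outside the crop.

**What went less well:**
- **First lowering into the throttle bay:** the cartridge caught the bevel on its +x side with about 24 N. I backed off, moved 2.5 mm toward −x and it went in freely. My camera measurement of the bay was therefore a few mm off in x, or the cartridge sat slightly off in the jaws.
- **Throttle press:** the last small step past the stop reached about 13 N, over the 10 N called plenty but well under 30 N.
- **Dock press:** the travel I measured to the stop was about 7 mm, against the stated 6.3 mm, which is within my uncertainty about where contact began.

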